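# Photograph the drying seeds

### The job

Take a sharp, normally exposed picture of the seeds on the plate: first turn the exposure dial on the camera's deck until its pointer stands at the long zero mark. Then gently press the shutter button to its first click and keep it there until the inner barrel of the lens has run right out to focus, and only then press it all the way down, without forcing it, and let go. Keep the camera framed as it stands, and leave the plate, its red tub, the clear tub and the scoop where they are.

Things in the scene. Friction and masses are not known exactly. Their poses are not given: they have to be found in the camera images.
- camera: Black and silver camera, 156 mm wide (y), 60 deep (x), 88 tall to its flat deck, pitched nose-down 0.35 rad on a tripod head that yields about 0.1 mm per N at the button. Origin: centre of its underside; x = out of the lens, y = to its left seen from behind, z = square to the deck. A viewfinder hump (36 mm wide) rises 18 mm above the middle of the deck. A hand grip on the right juts forward to x = 61 mm.
- dial_axis (a point): Axis of the exposure dial at mid-height, 8 mm above the deck; the dial is a ridged dark disc, diameter 28 mm, 16 mm tall, on the right-hand rear of the deck (camera x -12, y -58 mm). Axes as the camera's. Clear space beside it: 26 mm to the hump, 35 mm to the button, open to the rear and right. The low disc (6 mm) on the left of the hump is a fixed knob, not used.
- dial (a joint): Turn of the exposure dial, rad, positive anticlockwise seen from above the deck; 0 = its white pointer line stands at the long zero mark, which points to the rear (camera -x) on the deck's ring of marks; the marks are 0.35 rad apart. Starts 0.6 to 1.4; range -1.5 to 1.5; turns stiffly (0.03 N m) and stays where left.
- shutter_collar (a point): Point on the deck under the shutter button, at the top of the hand grip (camera x 46, y -58, z 88 mm); axes as the camera's. The button is a silver mushroom cap, diameter 19 mm, screwed into the shutter: its top stands 10.5 to 16.5 mm above this point, differently each time. It is pressed along the camera's -z. A thin collar, 2 mm high, radius 13 mm, rings it.
- shutter_half (a joint): First stage of the shutter button, m: 0 free, 0.0025 at the first click. A light spring: starts to yield at 1.2 N, at the click 2.7 N. The button then stands firm until 5.5 N, but sinks another 0.4 mm slowly while the lens focuses (not counted here), so keep up the push.
- shutter_full (a joint): Second stage of the shutter button, m, beyond the first: 0 until the push exceeds 5.5 N, 0.003 fully down at 11 N, where it meets a hard stop. Pressing this takes the picture. Both stages spring back when let go.
- focus (a joint): How far the lens's inner barrel (57 mm wide, dark, showing 2 mm at rest) has run out of the front of the lens, m: 0 at rest, 0.010 fully out. It runs out by itself in about 2 to 3 s while the button is held at the first click (slower with a faint push), stays out while the button is held down, and draws back in about 2 s when the button is let go.
- lens_front (a point): Middle of the front edge of the lens's fixed outer barrel (66 mm wide, 75 mm long, camera x 105, z 45 mm); axes as the camera's. Shows whether the framing has shifted.
- tripod: Low dark tabletop tripod that carries the camera, 1.3 kg, standing loose on the table. Origin on the table under its hub; x along the lens direction, z up. Three legs reach 150 mm out: two forward at 60 degrees either side of x, one to the rear. The camera's origin is 30 mm behind and 120 mm above this origin.
- red_tub: Red lidded food tub, 162 x 202 x 40 mm, on the table in front of the lens, under the plate. Origin: centre of its underside.
- plate: White plate with seeds, diameter 200 mm, 19 mm high, on the red tub: the subject of the picture. Origin: centre of its underside.
- deli_tub: Clear open plastic tub with seeds, 110 mm wide, 60 mm high, on the table to the camera's right. Origin: centre of its underside.
- scoop: Green measuring scoop, bowl 58 mm wide, 28 mm high, with a flat handle to its -x, 127 mm long in all, on the table behind the camera. Origin: under the bowl.

How it is judged:
By the outcome, as a careful person would: the job done as asked, in the order asked, and still so for the second after the job is handed in, with the robot touching nothing.
It also fails if it takes over 51 s, if anything falls off the work surface, if the arm or the gripper's body presses on something with over 40 N, if the wrist force passes 120 N, or if a joint passes its speed limit or range.

### The arm

A 7-joint arm with a two-finger parallel gripper is mounted at the origin on the work surface. World frame = base frame: x ahead of the robot, y to its left, z up, the work surface at z = 0. Lengths are in m, angles in degrees, forces in N, time in s.
With the tool pointing down it reaches from about 0.4 to 0.85 m from the base axis. Payload 4.4 kg.
Tool frame: the origin (TCP) lies between the finger pads; the fingertips stand 25 mm ahead of it and the grasp point (between the pads) lies 6 mm ahead of it; z points along the fingers, y is the line along which they close (so a half turn about z gives the same grasp; the last joint's range is limited). The gripper opens to 94 mm and grips with 3 to 60 N. Pads are 16 mm wide; open, the fingers measure 119 mm over their backs; the gripper's body (75 mm by 177 mm) begins 78 mm behind the grasp point.
Start: joints at [72.261, 36.005, 2.206, 86.941, -1.547, 57.084, -1.146], TCP at [0.157, -0.631, 0.23] pointing down, gripper open.
Joint ranges: [-175.42, 175.42], [-21.48, 121.26], [-71.46, 75.88], [10.55, 141.38], [-63.04, 243.04], [13.31, 113.54], [-168.57, 168.57]. Speed limits (degrees/s): [147.25, 147.25, 180, 180, 180, 180, 180].

### API

Orientations are given as a 3x3 rotation matrix whose columns are the frame's x, y, z axes.
In Python, from plant import arm gives the robot as it stands.
- The arm moves only by the tool apply_moves, never from a script. Its argument "plan" is a list of rows, each a list of 7 numbers: the opening in per cent of the stroke, from 0 (shut) to 100 (fully open), then the shift along the tool's x, y, z in mm, then the turn, a rotation vector about the tool's x, y, z in degrees. In form: [[gripper, x, y, z, ax, ay, az], ...]. A call has 1 to 5 rows; each row is the pose to reach, as a shift and turn from the pose commanded when the call began, along the tool's axes at that moment; what a row does not reach only later rows make up. A row lasts 1/12 s, in which the tool goes at most 41.7 mm and 7.16 degrees, less where a joint would pass 70% of its speed; a pose out of reach is approached as far as the arm can. A call with a gripper value outside its range is refused whole. The fingers move at their own pace and stop on an object; "newtons" is the grip in N (left out, the last holds). Time passes only in rows, so rows that repeat a pose let the fingers close. It gives the time, the measured TCP pose, the force, the opening and the grip force at its end, in the units of the state.
- arm.read_state(): the state, without advancing time (a new reading comes with each control period).
- arm.get_image(name): name is "side" or "top"; returns a dict with "image" (384x512x3 uint8, blue, green, red), "intrinsics" (3x3 intrinsics, pixels), "xyz" and "attitude" of the camera in the world. Camera axes: x right, y down, z forward; pixel columns grow to the right and rows downward; lengths in m; the calibration is good to about 2 mm. A picture is of the moment at which its call begins. There is no depth.
- arm.close_job(): hands the job in; it is judged then, once.
Trained networks look in the newest picture that a camera, given by its name, has taken for a name from the list of things; names that differ only in an ending like _2 or _b are one class to them, and where a whole thing is asked for, a point or a joint stands for the part that bears it (a point fixed in the world has none). Each returns a list of dicts, best first, with "score" (0 to 1); they miss things now and then, are a little off and sometimes report something else, mostly with a low value. They report only what shows in the picture. A call takes as long as a camera call.
- arm.silhouettes(name, camera): "mask" (384x512 bool, what is visible of it) and "location" ([row, column] in pixels, amid what is visible of it).
The state is a dict: "t": time; "joints": joint angles; "qd": joint speeds; "joint_efforts": joint torques, N m; "tcp_pos": TCP position; "tcp_rot": TCP orientation; "ft_force": force on the tool from outside, world axes, zero at the start; "moment": the same for the moment, N m; "finger_gap": finger opening in m; "finger_force": force on a finger pad.
Only numpy, scipy, OpenCV 4.12 (cv2) and the standard library are available. Lean on these libraries where they do the work, as an engineer would, in place of code of your own. Each camera call takes 0.05 s, during which the arm holds its last target. There are 200 camera calls.

## Working session

There is one attempt and no reset: what is moved stays moved. The work goes in short steps, Python scripts to look and compute and a tool call to move; the robot and the scene stay as the last step left them, time stands still between calls to the robot, and variables do not carry over. Pictures are saved under pics/ and viewed, at most 10 in all, crops included, and the job is handed in when it is done.

Besides the shell and the picture viewer there is one more tool, called after "Call:" as name(argument=value, ...), one argument or row to a line, values as JSON. apply_moves: Moves the arm, as the interface text tells. Its arguments: {"type":"object","properties":{"plan":{"type":"array"},"newtons":{"type":"number"}},"required":["plan"]}

```bash
ls; mkdir -p pics
python3 - <<'E'
from plant import arm
import cv2,numpy as np
s=arm.read_state();print({k:np.round(v,3).tolist() for k,v in s.items()})
ims=[]
for n in("side","top"):
    d=arm.get_image(n);ims.append(d["image"]);print(n,d["intrinsics"],d["xyz"],d["attitude"])
    np.savez(f"pics/{n}0.npz",**d)
    for o in("camera","dial","shutter_collar","shutter_half","focus","lens_front","tripod","plate","red_tub"):
        r=arm.silhouettes(o,n)
        print(o,[(round(x["score"],2),np.round(x["location"],1).tolist(),int(x["mask"].sum())) for x in r[:2]])
    cv2.imwrite(f"pics/{n}0.png",cv2.resize(d["image"],(800,600),interpolation=cv2.INTER_CUBIC))
E
```

```text
pics
{'t': 0.0, 'joints': [72.263, 36.057, 2.201, 86.995, -1.548, 57.084, -1.147], 'qd': [-0.02, -0.061, 0.039, 0.08, 0.019, -0.027, -0.022], 'joint_efforts': [0.0, -54.972, 1.144, -18.663, -0.052, 0.024, 0.0], 'tcp_pos': [0.157, -0.63, 0.23], 'tcp_rot': [[0.97, 0.241, -0.0], [0.241, -0.97, 0.002], [-0.0, -0.002, -1.0]], 'ft_force': [-0.016, -0.357, -0.412], 'moment': [-0.081, -0.008, 0.026], 'finger_force': 0.0, 'finger_gap': 0.094}
side [[421.21413153   0.         261.15801555]
 [  0.         421.21413153 195.83019146]
 [  0.           0.           1.        ]] [0.04838306 0.84817257 0.89955903] [[-0.8477076  -0.32478263  0.41941395]
 [-0.53045104  0.52448495 -0.66598591]
 [-0.00367565 -0.78703988 -0.61689117]]
camera [(0.55, [183.8, 274.1], 2528)]
dial []
shutter_collar [(0.75, [182.7, 273.2], 2477)]
shutter_half []
focus [(0.54, [210.6, 266.4], 139), (0.28, [211.7, 193.5], 976)]
lens_front [(0.88, [188.1, 274.6], 2514)]
tripod [(0.93, [189.7, 278.5], 3011)]
plate [(0.93, [280.3, 228.4], 3707)]
red_tub [(0.71, [304.6, 244.9], 677)]
top [[470.88637645   0.         246.63749182]
 [  0.         470.88637645 189.17869617]
 [  0.           0.           1.        ]] [0.40443597 0.03144265 1.31451371] [[ 0.02582533 -0.98989332  0.13944271]
 [-0.99961496 -0.02415553  0.01365427]
 [-0.01014796 -0.13974164 -0.990136  ]]
camera [(0.62, [197.8, 270.6], 3071)]
dial [(0.57, [178.1, 276.8], 120)]
shutter_collar [(0.83, [203.3, 270.8], 3004)]
shutter_half [(0.37, [179.2, 252.6], 25)]
focus []
lens_front [(0.85, [200.5, 271.2], 3039)]
tripod [(0.82, [208.2, 269.4], 3895)]
plate [(0.97, [214.4, 158.7], 4303)]
red_tub [(0.85, [240.4, 180.0], 551)]
```

View pics/side0.png

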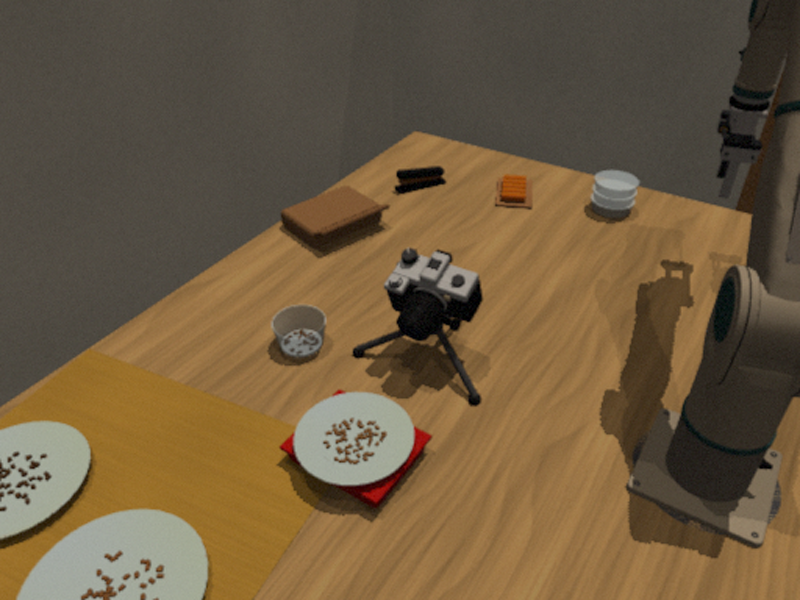

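Run:
```python
import cv2,numpy as np
a=np.load("pics/top0.npz")["image"][140:250,190:336]
cv2.imwrite("pics/top_crop.png",cv2.resize(a,None,fx=5.4,fy=5.4,interpolation=cv2.INTER_CUBIC))
```

```text
(no output)
```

View pics/top_crop.png

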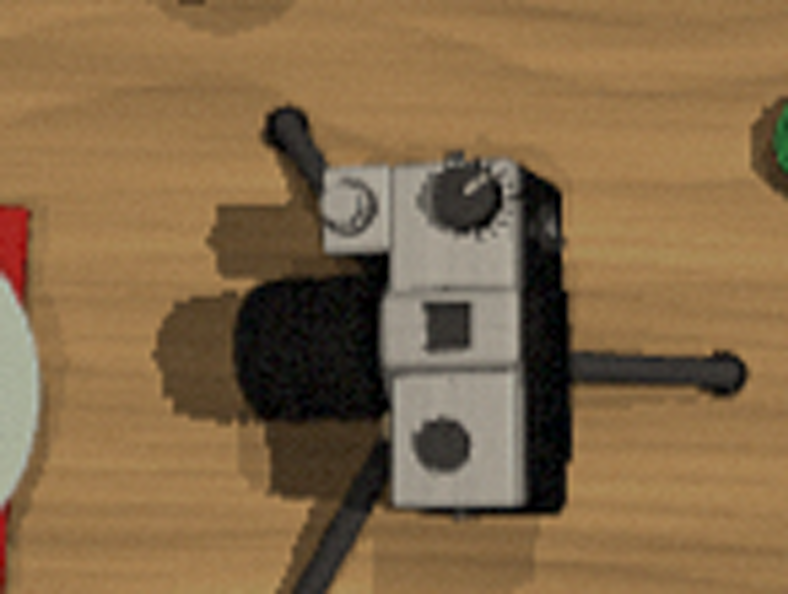

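The side view shows the camera at about (435,290) with its lens toward the plate. In the top crop, the dial is at (464,197) with its pointer up-right, the button is at (348,207), and the deck corners are clear. I'll fit the camera pose from these points.

```bash
cat > h.py <<'E'
import numpy as np,cv2
from scipy.optimize import least_squares
from scipy.spatial.transform import Rotation as Ro
def proj(P,d):
    p=(np.atleast_2d(P)-d["xyz"])@np.array(d["attitude"]); q=p@np.array(d["intrinsics"]).T
    return q[:,:2]/q[:,2:]
def pose(v):
    Rz=Ro.from_euler("z",v[2]).as_matrix()
    return np.array([v[0],v[1],0])+Rz@[-.03,0,.12], Rz@Ro.from_euler("y",.35).as_matrix()
def pt(v,p): o,R=pose(v); return o+np.atleast_2d(p)@R.T
E
python3 - <<'E'
from h import *
T=np.load("pics/top0.npz");S=np.load("pics/side0.npz")
c=lambda x,y:(190+x/5.4-.4,140+y/5.4-.4)
top=[((-12,-58,104),c(464,196)),((46,-58,101),c(348,207)),((-30,78,88),c(526,505)),((-30,-78,88),c(520,160)),((30,78,88),c(393,507)),((61,-78,88),c(325,170)),((-12,58,94),c(441,445))]
side=[((-12,-58,104),(410*.64,254*.64)),((46,-58,101),(396*.64,281*.64))]
A=np.array([t[0] for t in top])/1e3;a=np.array([t[1] for t in top])
B=np.array([t[0] for t in side])/1e3;b=np.array([t[1] for t in side])
f=lambda v:np.r_[(proj(pt(v,A),T)-a).ravel(),(proj(pt(v,B),S)-b).ravel()]
r=least_squares(f,[.38,-.03,1.57],loss="soft_l1");v=r.x;print(v,np.round(f(v).reshape(-1,2),1).tolist())
np.save("v.npy",v)
for n,p in dict(dialtop=(-12,-58,104),btn=(46,-58,100),orig=(0,0,0)).items():print(n,pt(v,np.array(p)/1e3))
print(pose(v)[1])
# dial pointer: ray-plane in camera frame at z=104
o,R=pose(v)
for q in (c(490,180),c(464,196),c(478,188)):
    ray=np.array(T["attitude"])@np.linalg.inv(T["intrinsics"])@[*q,1]
    oc=R.T@(T["xyz"]-o);rc=R.T@ray;s=(.104-oc[2])/rc[2];P=oc+s*rc;print(P*1e3)
# project possible pointer tips
for ang in np.arange(.4,1.6,.2):
    p=np.array([-.012-.013*np.cos(ang),-.058-.013*np.sin(ang),.104]);q=proj(pt(v,p),T)[0];print(round(ang,1),(q-[190,140]+.4)*5.4)
E
```

```text
[ 0.5337101  -0.01847646  1.60387868] [[0.7, -0.1], [-0.6, -0.4], [-0.5, 0.8], [-0.6, -1.2], [-0.2, 1.0], [-0.4, -0.4], [7.0, 3.4], [-0.1, -1.0], [-0.4, -2.6]]
dialtop [[ 0.59186396 -0.02216607  0.22180954]]
btn [[0.59010721 0.0309169  0.19816397]]
orig [[ 0.53470239 -0.04846005  0.12      ]]
[[-0.03107099 -0.99945283 -0.0113418 ]
 [ 0.93885872 -0.03307632  0.34271018]
 [-0.34289781  0.          0.93937271]]
[-22.2456909  -64.05193984 104.        ]
[-10.34222833 -57.79852375 104.        ]
[-16.75582883 -60.89909876 104.        ]
0.4 [493.86372626 181.97519697]
0.6 [491.01847488 177.0019424 ]
0.8 [487.24364256 172.76636913]
1.0 [482.69260161 169.43647467]
1.2 [477.5491676  167.14307687]
1.4 [472.0198971  165.97490868]
1.6 [466.32561948 165.97550926]
```

```bash
cat >> h.py <<'E'
def dial_angle(im,d,v,z0=.104):
    """fit dark disc + bright radial line + bright deck to the picture; returns best (rms, angle, dx, dy)"""
    o,R=pose(v); c=proj(pt(v,[-.012,-.058,z0]),d)[0]; u0,v0=np.round(c).astype(int)
    n=9;K=7; g=(np.arange((2*n+1)*K)+.5)/K-n-.5
    U,V=np.meshgrid(u0+g,v0+g)
    ray=np.stack([U,V,1+0*U],-1)@np.linalg.inv(d["intrinsics"]).T@np.array(d["attitude"]).T@R
    oc=R.T@(np.array(d["xyz"])-o)
    def at(z): return (oc+ray*((z-oc[2])/ray[...,2])[...,None])*1e3-[-12,-58,0]
    pl={z:at(z) for z in (.089,.094,.099,z0)}
    I=im.mean(2)[v0-n:v0+n+1,u0-n:u0+n+1]
    box=lambda m:cv2.GaussianBlur(m.astype(np.float32),(0,0),.45*K).reshape(2*n+1,K,2*n+1,K).mean((1,3))
    best=[]
    def cost(p,full=False):
        dx,dy,a=p; P=pl[z0]; x=P[...,0]-dx;y=P[...,1]-dy
        disc=np.any([(q[...,0]-dx)**2+(q[...,1]-dy)**2<196 for q in pl.values()],0)
        s=-x*np.cos(a)-y*np.sin(a); t=x*np.sin(a)-y*np.cos(a)
        line=box((s>5)&(s<13)&(abs(t)<1.1)); dk=box(disc); w=box(x*x+y*y<18**2)*(box(P[...,1]-dy>-19)>.9)
        M=np.stack([dk,line,1-dk],-1)[w>.5]; b=I[w>.5]
        k=np.linalg.lstsq(M,b,rcond=None)[0]
        return np.sqrt(np.mean((M@k-b)**2)) if k[1]>0 else 99
    for dx in np.arange(-3,3.1,1):
        for dy in np.arange(-3,3.1,1):
            for a in np.arange(-1.2,1.8,.15): best.append((cost((dx,dy,a)),dx,dy,a))
    from scipy.optimize import minimize
    r=minimize(cost,min(best)[1:],method="Nelder-Mead",options=dict(initial_simplex=[np.array(min(best)[1:])+e for e in ([0,0,0],[.5,0,0],[0,.5,0],[0,0,.1])]))
    return r.fun,r.x
def rows(s,P,R,ref=None):
    "shift mm and rotvec deg from state s to pose P,R"
    R0=np.array(s["tcp_rot"]);P0=np.array(s["tcp_pos"])
    return np.round((R0.T@(P-P0))*1e3,1).tolist()+np.round(Ro.from_matrix(R0.T@R).as_rotvec(degrees=True),2).tolist()
def toolR(v,yaw=0):
    "tool z = -cam z, closing line along cam x, tool x = -cam y; yaw about cam z"
    R=pose(v)[1]; c,s=np.cos(yaw),np.sin(yaw)
    B=np.stack([-R[:,1],-R[:,0],-R[:,2]],1)
    return R@Ro.from_euler("z",yaw).as_matrix()@R.T@B
E
python3 - <<'E'
from h import *
from plant import arm
v=np.load("v.npy")
for n in("top","side"):
    d=arm.get_image(n);im=np.mean([d["image"].astype(float)]+[arm.get_image(n)["image"] for _ in range(2)],0)
    np.savez(f"pics/{n}1.npz",im=im)
    print(n,dial_angle(im,d,v))
s=arm.read_state()
print(np.linalg.det(toolR(v)),rows(s,np.array([.58,-.1,.40]),toolR(v)),rows(s,pt(v,[-.012,-.058,.19])[0],toolR(v)),pt(v,[-.012,-.058,.19]))
E
```

```text
top (np.float64(17.53233878605577), array([3.79398047, 0.24084554, 0.613385  ]))
side (np.float64(12.804963743816572), array([ 2.53708389, -2.55823979,  0.67462479]))
0.9999999999999991 [538.7, -413.0, -169.5, -19.98, -2.11, 11.95] [575.2, -514.5, -72.1, -19.98, -2.11, 11.95] [[0.59088856 0.00730701 0.30259559]]
```

Both views put the pointer at about +0.64 rad. I'll move to a hover above the camera.

Call:
apply_moves(
  plan=[
    [55,539,-413,-170,-20,-2,12],
    [55,539,-413,-170,-20,-2,12],
    [55,539,-413,-170,-20,-2,12],
    [55,539,-413,-170,-20,-2,12],
    [55,539,-413,-170,-20,-2,12],
  ],
  newtons=4,
)

```text
t: 1.72
tcp_pos: [0.2751, -0.479, 0.2773]
tcp_rot: [[1.0, 0.029, 0.013], [0.031, -0.939, -0.342], [0.002, 0.342, -0.94]]
ft_force: [1.4, 0.3, 0.5]
finger_gap: 0.064
finger_force: 0.0
```

```bash
cat > to.py <<'E'
import sys
from h import *
from plant import arm
def go(P,yaw=0):
    v=np.load("v.npy");s=arm.read_state()
    print(s["t"],np.round(s["tcp_pos"],4),"F",np.round(s["ft_force"],1),"gap",round(s["finger_gap"],4),round(s["finger_force"],1),
     "camframe",np.round((pose(v)[1].T@(np.array(s["tcp_pos"])-pose(v)[0]))*1e3,1),"Fcam",np.round(pose(v)[1].T@s["ft_force"],1))
    print(rows(s,pt(v,np.array(P)/1e3)[0],toolR(v,yaw)))
if __name__=="__main__":
    a=list(map(float,sys.argv[1:])); go(a[:3],a[3] if len(a)>3 else 0)
E
python3 to.py -9 -58 200
```

```text
1.7167 [ 0.2751 -0.479   0.2773] F [1.4 0.3 0.5] gap 0.064 0.0 camframe [-450.1  273.7    3.2] Fcam [ 0.1 -1.4  0.5]
[331.0, -441.9, -196.1, -0.04, -0.07, -0.12]
```

Call:
apply_moves(
  plan=[
    [55,331,-442,-196,0,0,0],
    [55,331,-442,-196,0,0,0],
    [55,331,-442,-196,0,0,0],
    [55,331,-442,-196,0,0,0],
    [55,331,-442,-196,0,0,0],
  ],
)

```text
t: 2.13
tcp_pos: [0.3883, -0.3054, 0.2903]
tcp_rot: [[0.999, 0.03, 0.014], [0.033, -0.939, -0.343], [0.003, 0.343, -0.939]]
ft_force: [1.4, 0.5, -0.5]
finger_gap: 0.0516
finger_force: 0.0
```

```bash
python3 to.py -9 -58 200
```

```text
2.1333 [ 0.3883 -0.3054  0.2903] F [ 1.4  0.5 -0.5] gap 0.0516 0.0 camframe [-295.1  154.8   73.6] Fcam [ 0.6 -1.5 -0.3]
[212.7, -286.3, -126.0, 0.03, -0.16, -0.08]
```

Call:
apply_moves(
  plan=[
    [55,213,-286,-126,0,0,0],
    [55,213,-286,-126,0,0,0],
    [55,213,-286,-126,0,0,0],
    [55,213,-286,-126,0,0,0],
    [55,213,-286,-126,0,0,0],
  ],
)

```text
t: 2.55
tcp_pos: [0.5, -0.1296, 0.3016]
tcp_rot: [[0.999, 0.03, 0.014], [0.033, -0.939, -0.343], [0.003, 0.343, -0.939]]
ft_force: [0.9, -1.0, 0.4]
finger_gap: 0.0521
finger_force: 0.0
```

```bash
python3 to.py -9 -58 200
```

```text
2.55 [ 0.5    -0.1296  0.3016] F [ 0.9 -1.   0.4] gap 0.0521 0.0 camframe [-137.4   37.4  143.2] Fcam [-1.1 -0.8  0. ]
[95.4, -128.5, -56.6, -0.0, -0.16, -0.06]
```

Call:
apply_moves(
  plan=[
    [55,95.4,-128.5,-30,0,0,0],
    [55,95.4,-128.5,-30,0,0,0],
    [55,95.4,-128.5,-30,0,0,0],
    [55,95.4,-128.5,-30,0,0,0],
    [55,95.4,-128.5,-30,0,0,0],
  ],
)

```text
t: 2.97
tcp_pos: [0.5941, 0.0119, 0.2832]
tcp_rot: [[0.999, 0.04, 0.019], [0.044, -0.94, -0.337], [0.004, 0.338, -0.941]]
ft_force: [0.2, 1.0, 0.7]
finger_gap: 0.0518
finger_force: 0.0
```

```bash
python3 to.py -9 -58 119
python3 - <<'E'
from h import *
from plant import arm
d=arm.get_image("side");a=d["image"][100:240,200:340]
e=arm.get_image("top")["image"][130:235,200:340]
cv2.imwrite("pics/hover.png",np.vstack([cv2.resize(a,None,fx=2.6,fy=2.6,interpolation=2),cv2.resize(e,(364,236),interpolation=2)]) if 0 else np.hstack([cv2.resize(a,(400,400),interpolation=2),cv2.resize(e,(400,400))]))
E
```

```text
2.9667 [0.5941 0.0119 0.2832] F [0.2 1.  0.7] gap 0.0518 0.0 camframe [ -1.2 -61.4 173.3] Fcam [ 0.7 -0.3  1. ]
[-3.8, 8.1, 54.2, -0.3, -0.42, 0.51]
```

View pics/hover.png

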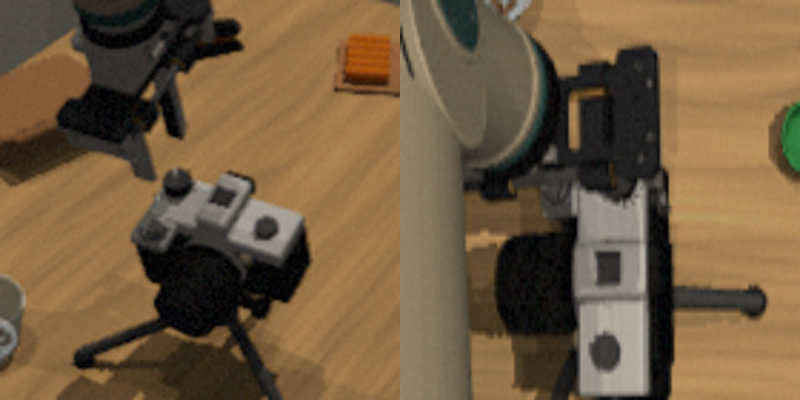

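The side view shows the fingers straddling above the dial at (178,180). I'll settle there, then go down.

Call:
apply_moves(
  plan=[
    [55,-2,4,25,0,0,0],
    [55,-2,4,25,0,0,0],
    [55,-2,4,25,0,0,0],
  ],
)

```text
t: 3.32
tcp_pos: [0.5872, -0.0125, 0.2634]
tcp_rot: [[1.0, 0.027, 0.01], [0.029, -0.938, -0.344], [-0.0, 0.344, -0.939]]
ft_force: [0.3, -0.7, 0.3]
finger_gap: 0.0517
finger_force: 0.0
```

```bash
python3 to.py -9.5 -58 118
python3 - <<'E'
from h import *
from plant import arm
v=np.load("v.npy")
# refined from side picture before motion: also look for fingertips vs dial
d=arm.get_image("side");cv2.imwrite("pics/near.png",cv2.resize(d["image"][140:220,225:325],(750,600),interpolation=2))
s=arm.read_state();R=np.array(s["tcp_rot"]);tip=np.array(s["tcp_pos"])+R[:,2]*.025
for k in(-.026,.026,0):print((proj(tip+R[:,1]*k,d)[0]-[225,140])*7.5)
print((proj(pt(v,[-.012,-.058,.104]),d)[0]-[225,140])*7.5)
E
```

```text
3.3167 [ 0.5872 -0.0125  0.2634] F [ 0.3 -0.7  0.3] gap 0.0517 0.0 camframe [-17.  -53.6 146.4] Fcam [-0.8 -0.2 -0. ]
[4.4, -7.6, 28.4, 0.09, 0.09, -0.22]
[252.56380567 176.33262741]
[316.51489154  77.01672669]
[284.83096908 126.22179107]
[280.07812586 162.07292047]
```

View pics/near.png

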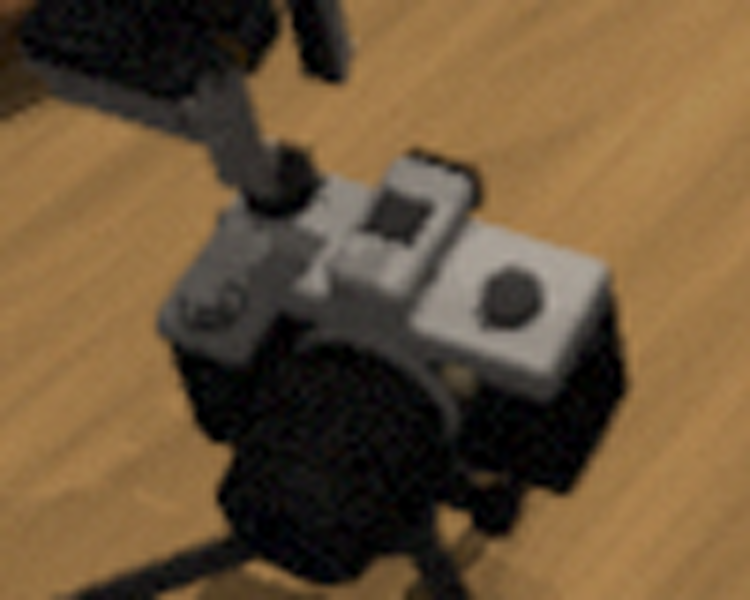

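The near finger's tip at (262,205) sits just in front of the dial at (288,185), which fits within about 2 mm. I'll go down with the opening around 52 mm.

Call:
apply_moves(
  plan=[
    [55,4.5,-7.5,0,0,0,0],
    [55,4.5,-7.5,10,0,0,0],
    [55,4.5,-7.5,10,0,0,0],
    [55,4.5,-7.5,10,0,0,0],
  ],
)

```text
t: 3.7
tcp_pos: [0.5928, -0.0064, 0.2509]
tcp_rot: [[0.999, 0.03, 0.012], [0.033, -0.939, -0.343], [0.001, 0.343, -0.939]]
ft_force: [-0.1, 0.4, 0.2]
finger_gap: 0.0515
finger_force: 0.0
```

```bash
python3 to.py -9.5 -58 118
```

```text
3.7 [ 0.5928 -0.0064  0.2509] F [-0.1  0.4  0.2] gap 0.0515 0.0 camframe [ -7.2 -59.4 136.7] Fcam [0.3 0.1 0.3]
[-1.4, 2.3, 18.7, 0.03, -0.04, -0.04]
```

Call:
apply_moves(
  plan=[
    [55,-1,1.5,9,0,0,0],
    [55,-1,1.5,18.5,0,0,0],
    [55,-1,1.5,18.5,0,0,0],
    [55,-1,1.5,18.5,0,0,0],
    [55,-1,1.5,18.5,0,0,0],
  ],
)

```text
t: 4.12
tcp_pos: [0.5924, -0.0143, 0.2344]
tcp_rot: [[0.999, 0.03, 0.013], [0.032, -0.939, -0.343], [0.002, 0.343, -0.939]]
ft_force: [0.1, 0.3, -0.6]
finger_gap: 0.0517
finger_force: 0.0
```

```bash
python3 to.py -9.5 -58 118
```

```text
4.1167 [ 0.5924 -0.0143  0.2344] F [ 0.1  0.3 -0.6] gap 0.0517 0.0 camframe [ -8.9 -58.8 118.5] Fcam [ 0.5 -0.2 -0.4]
[-0.8, 0.6, 0.5, 0.01, -0.09, -0.07]
```

Call:
apply_moves(
  plan=[
    [36,0,0,0,0,0,0],
    [34,0,0,0,0,0,0],
    [32.5,0,0,0,0,0,0],
    [32.5,0,0,0,0,0,0],
  ],
  newtons=3,
)

```text
t: 4.45
tcp_pos: [0.5925, -0.014, 0.2347]
tcp_rot: [[0.999, 0.03, 0.014], [0.033, -0.939, -0.343], [0.003, 0.343, -0.939]]
ft_force: [-0.1, 0.2, 0.4]
finger_gap: 0.0313
finger_force: 0.0
```

```bash
python3 to.py -9.5 -58 118
```

```text
4.45 [ 0.5925 -0.014   0.2347] F [-0.1  0.2  0.4] gap 0.0313 0.0 camframe [ -8.8 -58.9 118.9] Fcam [0.1 0.1 0.4]
[-0.9, 0.7, 0.9, 0.0, -0.13, -0.07]
```

Call:
apply_moves(
  plan=[
    [28,0,0,0,0,0,0],
    [26,0,0,0,0,0,0],
    [26,0,0,0,0,0,0],
  ],
  newtons=5,
)

```text
t: 4.7
tcp_pos: [0.5925, -0.0146, 0.2348]
tcp_rot: [[0.999, 0.029, 0.013], [0.032, -0.939, -0.343], [0.002, 0.344, -0.939]]
ft_force: [-0.5, 0.2, 2.6]
finger_gap: 0.0281
finger_force: 5.0
```

```bash
python3 to.py -9.5 -58 118
```

```text
4.7 [ 0.5925 -0.0146  0.2348] F [-0.5  0.2  2.6] gap 0.0281 5.0 camframe [ -9.4 -58.9 118.8] Fcam [-0.7  0.5  2.5]
[-0.9, 0.1, 0.8, 0.04, -0.12, -0.09]
```

The dial is gripped (gap 28.1 mm, 5 N). I'll turn it clockwise by about 36.5° in all.

Call:
apply_moves(
  plan=[
    [26,0,0,0,0,0,6],
    [26,0,0,0,0,0,12],
    [26,0,0,0,0,0,18],
    [26,0,0,0,0,0,18],
    [26,0,0,0,0,0,18],
  ],
)

```text
t: 5.12
tcp_pos: [0.5926, -0.0143, 0.2347]
tcp_rot: [[0.961, -0.278, 0.014], [-0.257, -0.904, -0.343], [0.108, 0.326, -0.939]]
ft_force: [-0.3, -0.4, 2.1]
finger_gap: 0.0279
finger_force: 5.0
```

```bash
python3 to.py -9.5 -58 118; python3 -c "
from plant import arm;print(arm.read_state()['moment'])"
```

```text
5.1167 [ 0.5926 -0.0143  0.2347] F [-0.3 -0.4  2.1] gap 0.0279 5.0 camframe [ -9.  -59.  118.8] Fcam [-1.1  0.3  1.8]
[-0.8, 0.7, 0.8, 0.02, -0.13, -17.92]
[ 0.00876782 -0.01242411 -0.008798  ]
```

Call:
apply_moves(
  plan=[
    [26,0,0,0,0,0,6],
    [26,0,0,0,0,0,12],
    [26,0,0,0,0,0,18.5],
    [26,0,0,0,0,0,18.5],
    [26,0,0,0,0,0,18.5],
  ],
)

```text
t: 5.53
tcp_pos: [0.5927, -0.0141, 0.2347]
tcp_rot: [[0.824, -0.567, 0.014], [-0.528, -0.777, -0.343], [0.205, 0.275, -0.939]]
ft_force: [2.0, -0.1, 1.7]
finger_gap: 0.0275
finger_force: 5.0
```

Call:
apply_moves(
  plan=[
    [40,0,0,0,0,0,0],
    [55,0,0,0,0,0,0],
    [55,0,0,-25,0,0,0],
    [55,0,0,-50,0,0,0],
  ],
)

```text
t: 5.87
tcp_pos: [0.5903, 0.0027, 0.2806]
tcp_rot: [[0.822, -0.569, 0.009], [-0.532, -0.774, -0.343], [0.202, 0.278, -0.939]]
ft_force: [1.3, 0.2, -0.3]
finger_gap: 0.0503
finger_force: 0.0
```

Call:
apply_moves(
  plan=[
    [55,0,0,-40,0,0,0],
    [55,60,0,-60,0,0,0],
    [55,100,0,-60,0,0,0],
    [55,130,0,-60,0,0,0],
    [55,130,0,-60,0,0,0],
  ],
)

```text
t: 6.28
tcp_pos: [0.7014, -0.051, 0.3663]
tcp_rot: [[0.819, -0.574, 0.017], [-0.533, -0.772, -0.346], [0.212, 0.275, -0.938]]
ft_force: [-0.7, -0.7, 0.1]
finger_gap: 0.0518
finger_force: 0.0
```

```bash
python3 to.py 46 -58 150
python3 - <<'E'
from h import *
from plant import arm
v=np.load("v.npy");out=[]
for n in("top","side"):
    d=arm.get_image(n);im=np.mean([d["image"].astype(float)]+[arm.get_image(n)["image"] for _ in range(2)],0)
    np.savez(f"pics/{n}2.npz",im=im)
    print(n,dial_angle(im,d,v))
    p=proj(pt(v,[0,-.03,.1]),d)[0].astype(int)
    out.append(cv2.resize(im[p[1]-30:p[1]+30,p[0]-30:p[0]+30],(400,400),interpolation=2))
cv2.imwrite("pics/after.png",np.hstack(out))
E
```

```text
6.2833 [ 0.7014 -0.051   0.3663] F [-0.7 -0.7  0.1] gap 0.0518 0.0 camframe [ -92.  -166.5  228.6] Fcam [-0.7  0.8 -0.2]
[-170.1, -45.6, 77.5, 0.13, -0.36, -36.78]
top (np.float64(17.262961090128975), array([ 3.71194412, -0.9484327 , -0.0803391 ]))
side (np.float64(13.36466476510579), array([ 2.53350145, -2.55297333,  0.0128333 ]))[ WARN:0@9.263] global loadsave.cpp:1063 imwrite_ Unsupported depth image for selected encoder is fallbacked to CV_8U.
```

View pics/after.png

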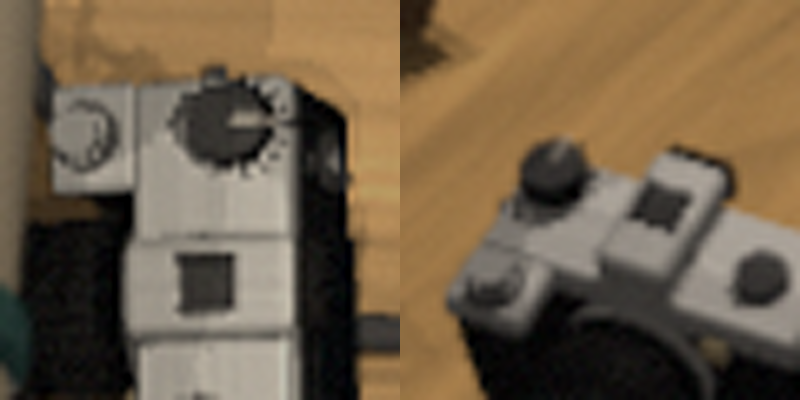

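The left half shows the pointer at (250,120) in line with the long rear mark at (290,122), and the fits give −0.08 and +0.01 rad, so the dial is set. The button is at (82,135). Next I'll close the fingers and go above it. The grip put the dial axis 2.7 mm forward of my fit, so I'll shift the target by that amount.

```bash
python3 to.py 48.5 -58.5 155 -0.64;  python3 - <<'E'
from h import *
a=np.load("pics/top1.npz")["im"].mean(2);b=np.load("pics/top2.npz")["im"].mean(2)
v=np.load("v.npy")
for n,(r0,r1,c0,c1) in dict(top=(182,236,256,300),).items():
    print(cv2.phaseCorrelate(a[r0:r1,c0:c1].copy(),b[r0:r1,c0:c1].copy()))
a=np.load("pics/side1.npz")["im"].mean(2);b=np.load("pics/side2.npz")["im"].mean(2)
print(cv2.phaseCorrelate(a[155:225,245:315].copy(),b[155:225,245:315].copy()))
E
```

```text
6.5833 [ 0.6965 -0.0439  0.3637] F [ 0.8  0.5 -0.2] gap 0.0516 0.0 camframe [ -84.4 -161.9  228.7] Fcam [ 0.5 -0.8 -0.1]
[-162.0, -45.5, 73.8, -0.07, 0.03, 0.25]
((0.5287459589902923, 0.059058367909930354), 0.9882500811185918)
((0.00862140947879908, 0.004211507085599919), 0.9439642394445753)
```

Call:
apply_moves(
  plan=[
    [0,-40,-10,0,0,0,0],
    [0,-80,-20,10,0,0,0],
    [0,-120,-34,40,0,0,0],
    [0,-162,-45.5,60,0,0,0],
    [0,-162,-45.5,70,0,0,0],
  ],
)

```text
t: 7.0
tcp_pos: [0.5866, 0.0579, 0.2504]
tcp_rot: [[0.826, -0.563, 0.011], [-0.527, -0.779, -0.339], [0.199, 0.275, -0.941]]
ft_force: [-0.0, -0.1, -1.0]
finger_gap: 0.022
finger_force: 0.0
```

Call:
apply_moves(
  plan=[
    [0,0,0,0,0,0,0],
    [0,0,0,0,0,0,0],
    [0,0,0,0,0,0,0],
  ],
)

```text
t: 7.25
tcp_pos: [0.5929, 0.0512, 0.2548]
tcp_rot: [[0.821, -0.571, 0.016], [-0.532, -0.774, -0.343], [0.208, 0.273, -0.939]]
ft_force: [0.3, -0.0, 0.6]
finger_gap: 0.0026
finger_force: 0.0
```

```bash
python3 to.py 48.5 -58.5 140 -0.64;  cat > look.py <<'E'
from h import *
from plant import arm
import sys
v=np.load("v.npy");R=pose(v)[1]
F=[];I=[];Z=[]
for k in range(int(sys.argv[2])):
    d=arm.get_image("side");s=arm.read_state();I.append(d["image"].astype(float));F.append(R.T@s["ft_force"]);Z.append((R.T@(np.array(s["tcp_pos"])-pose(v)[0]))*1e3)
F=np.array(F);Z=np.array(Z);print("t",round(s["t"],2),"Fcam",F.mean(0).round(2),"sd",F.std(0).round(2),"Z",Z.mean(0).round(2),"Fz",F[:,2].round(1))
np.savez(f"pics/{sys.argv[1]}.npz",im=np.mean(I,0))
E
python3 look.py s3 5
python3 - <<'E'
from h import *
S=np.load("pics/side0.npz");v=np.load("v.npy")
for x in(.105,.107,.117):print(proj(pt(v,[x,0,.045]),S))
im=np.load("pics/s3.npz")["im"];a=cv2.resize(im[140:260,215:335].astype(np.uint8),(600,600),interpolation=2)
cv2.imwrite("pics/s3.png",np.clip(a.astype(float)*1.8,0,255).astype(np.uint8))
E
```

```text
7.25 [0.5929 0.0512 0.2548] F [ 0.3 -0.   0.6] gap 0.0026 0.0 camframe [ 45.5 -61.5 160.1] Fcam [-0.3 -0.3  0.6]
[-4.3, -0.6, 20.1, -0.13, -0.23, 0.04]
t 7.5 Fcam [-0.19 -0.08  0.04] sd [0.47 0.53 0.64] Z [ 45.21 -61.55 159.77] Fz [ 0.3  0.4 -1.1  0.8 -0.2]
[[264.29128392 210.35801108]]
[[263.96321007 210.91067171]]
[[262.31581403 213.68581194]]
```

View pics/s3.png

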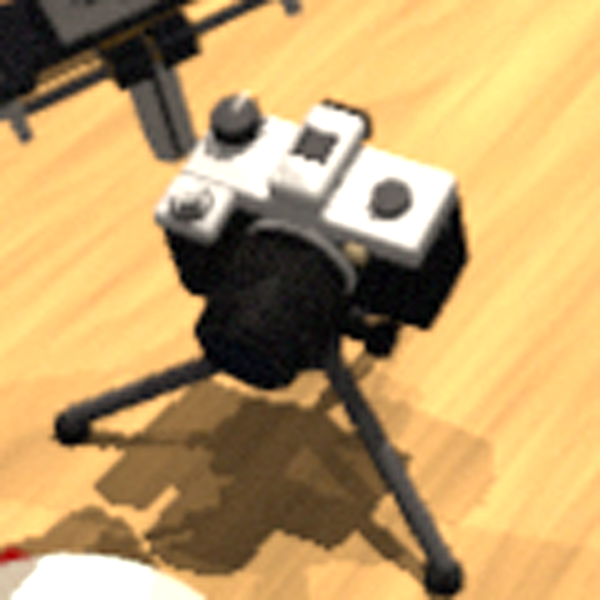

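The tip at (175,155) is above the button at (190,197), and the lens front's lower edge is at about (265,385). I'll go down to just above the button's highest possible top.

Call:
apply_moves(
  plan=[
    [0,-4.3,-0.6,10,0,0,0],
    [0,-4.3,-0.6,20,0,0,0],
    [0,-4.3,-0.6,27,0,0,0],
    [0,-4.3,-0.6,27,0,0,0],
    [0,-4.3,-0.6,27,0,0,0],
  ],
)

```text
t: 7.92
tcp_pos: [0.5887, 0.0447, 0.2263]
tcp_rot: [[0.821, -0.571, 0.012], [-0.533, -0.773, -0.343], [0.205, 0.275, -0.939]]
ft_force: [-0.1, 1.4, -1.1]
finger_gap: 0.0003
finger_force: 0.0
```

```bash
python3 look.py s4 4;python3 to.py 48.5 -58.5 130 -0.64
```

```text
t 8.12 Fcam [ 0.15 -0.25  0.14] sd [0.43 0.59 0.12] Z [ 49.63 -57.44 131.87] Fz [ 0.2 -0.   0.3  0.1]
8.1167 [0.5891 0.0454 0.227 ] F [ 0.5  0.3 -0. ] gap 0.0007 0.0 camframe [ 49.7 -57.5 132.1] Fcam [ 0.3 -0.6  0.1]
[1.6, 0.4, 2.1, -0.09, -0.12, 0.09]
```

Call:
apply_moves(
  plan=[
    [0,1,0,1,0,0,0],
    [0,1,0,2,0,0,0],
    [0,1,0,2,0,0,0],
  ],
)

```text
t: 8.37
tcp_pos: [0.5896, 0.044, 0.2249]
tcp_rot: [[0.821, -0.571, 0.013], [-0.532, -0.774, -0.343], [0.206, 0.275, -0.939]]
ft_force: [-0.7, 0.1, -0.2]
finger_gap: 0.0008
finger_force: 0.0
```

```bash
python3 look.py s5 4
```

```text
t 8.57 Fcam [ 0.14 -0.17  0.01] sd [0.71 0.44 0.51] Z [ 49.19 -57.88 129.65] Fz [ 0.7 -0.7  0.2 -0.2]
```

Call:
apply_moves(
  plan=[
    [0,0,0,0.7,0,0,0],
    [0,0,0,1.5,0,0,0],
    [0,0,0,1.5,0,0,0],
  ],
)

```text
t: 8.82
tcp_pos: [0.5895, 0.0434, 0.2234]
tcp_rot: [[0.821, -0.571, 0.013], [-0.532, -0.774, -0.343], [0.206, 0.275, -0.939]]
ft_force: [-0.2, -0.1, -0.5]
finger_gap: 0.0005
finger_force: 0.0
```

```bash
python3 look.py s5 4
```

```text
t 9.02 Fcam [ 0.4  -0.24 -0.34] sd [0.6  0.49 0.53] Z [ 49.18 -57.86 128.1 ] Fz [-0.1  0.1 -1.2 -0.1]
```

Call:
apply_moves(
  plan=[
    [0,0,0,0.7,0,0,0],
    [0,0,0,1.5,0,0,0],
    [0,0,0,1.5,0,0,0],
  ],
)

```text
t: 9.27
tcp_pos: [0.5897, 0.0432, 0.2221]
tcp_rot: [[0.821, -0.57, 0.013], [-0.532, -0.774, -0.343], [0.206, 0.274, -0.939]]
ft_force: [0.2, 0.3, 1.8]
finger_gap: 0.0005
finger_force: 0.6
```

```bash
python3 look.py s5 4
```

```text
t 9.47 Fcam [0.09 0.12 0.98] sd [0.37 0.18 0.55] Z [ 49.31 -58.   126.78] Fz [0.3 1.7 1.4 0.6]
```

Call:
apply_moves(
  plan=[
    [0,0,0,0.5,0,0,0],
    [0,0,0,1,0,0,0],
    [0,0,0,1,0,0,0],
  ],
)

```text
t: 9.72
tcp_pos: [0.5897, 0.0428, 0.2211]
tcp_rot: [[0.821, -0.57, 0.013], [-0.532, -0.774, -0.343], [0.206, 0.274, -0.939]]
ft_force: [0.1, 1.7, 1.3]
finger_gap: 0.0004
finger_force: 0.9
```

```bash
python3 look.py s5 5
```

```text
t 9.97 Fcam [ 0.54 -0.02  1.72] sd [0.33 0.24 0.23] Z [ 49.28 -58.01 125.73] Fz [1.6 1.4 1.7 2.1 1.8]
```

Call:
apply_moves(
  plan=[
    [0,0,0,0.6,0,0,0],
    [0,0,0,1.2,0,0,0],
    [0,0,0,1.2,0,0,0],
  ],
)

```text
t: 10.22
tcp_pos: [0.5898, 0.0428, 0.2201]
tcp_rot: [[0.821, -0.57, 0.014], [-0.532, -0.774, -0.342], [0.206, 0.274, -0.94]]
ft_force: [-0.5, 1.9, 4.1]
finger_gap: 0.0005
finger_force: 2.2
```

```bash
python3 look.py s5 4
```

```text
t 10.42 Fcam [1.02 0.58 4.52] sd [0.51 0.55 0.36] Z [ 49.5  -58.03 124.72] Fz [4.7 4.7 3.9 4.8]
```

Call:
apply_moves(
  plan=[
    [0,0,0,0.3,0,0,0],
    [0,0,0,0.3,0,0,0],
  ],
)

```text
t: 10.58
tcp_pos: [0.5898, 0.0426, 0.2198]
tcp_rot: [[0.821, -0.57, 0.014], [-0.532, -0.774, -0.342], [0.206, 0.274, -0.939]]
ft_force: [-1.2, 3.8, 4.1]
finger_gap: 0.0003
finger_force: 2.8
```

```bash
python3 look.py s6 4
```

```text
t 10.78 Fcam [1.84 0.49 5.8 ] sd [0.25 0.36 0.62] Z [ 49.46 -58.03 124.32] Fz [6.6 6.1 5.4 5.1]
```

The push is a little high, so I'll ease back slightly.

Call:
apply_moves(
  plan=[
    [0,0,0,-0.3,0,0,0],
    [0,0,0,-0.3,0,0,0],
  ],
)

```text
t: 10.95
tcp_pos: [0.5898, 0.0424, 0.2201]
tcp_rot: [[0.821, -0.57, 0.013], [-0.532, -0.774, -0.343], [0.206, 0.274, -0.939]]
ft_force: [-0.3, 3.4, 4.0]
finger_gap: 0.0008
finger_force: 2.6
```

```bash
python3 look.py s7 4
python3 - <<'E'
from h import *
a=np.load("pics/s3.npz")["im"].mean(2);b=np.load("pics/s7.npz")["im"].mean(2)
for c in (256,262,268,274):
    for im in(a,b):print(c,im[205:232:1,c-2:c+3].mean(1).round().astype(int))
E
```

```text
t 11.15 Fcam [ 1.77 -0.01  5.18] sd [0.14 0.25 0.25] Z [ 49.28 -58.02 124.5 ] Fz [5.6 5.1 5.1 4.9]
256 [13 10 14 21 31 35 26 18 17 23 48 62 61 62 61 61 61 60 60 59 54 44 38 39
 41 48 49]
256 [15 16 19 15  6  8  9  8  7 10 10 34 53 61 63 63 62 61 61 59 56 45 40 39
 42 49 50]
262 [12 12 11  8  5  8  6  8  7  9 37 78 91 71 57 51 48 46 39 37 36 36 37 36
 36 37 36]
262 [ 7 13 17 21 24 24 16 11  9  8  7  8  6  8 23 41 48 46 41 36 37 37 37 38
 37 36 36]
268 [13 11 11  8  9  8  7  9  8  8  6  6 18 73 73 47 37 35 36 35 36 35 36 37
 38 39 39]
268 [11 11 10 10 16 20 26 27 25 20 16 12 10 14 23 25 35 37 35 36 35 36 38 37
 39 40 40]
274 [ 9 10 11  8  7  7  6  6  7 28 45 58 76 83 86 73 49 38 37 39 38 39 39 38
 39 43 45]
274 [ 8 10  9  9  6  9  7  6  7 26 45 60 76 84 86 74 49 39 40 39 39 39 38 39
 41 44 46]
```

The barrel's lower edge has moved from row 215 to about 219. I'll keep holding and watch it until it stops moving.

Call:
apply_moves(
  plan=[
    [0,0,0,0,0,0,0],
    [0,0,0,0,0,0,0],
    [0,0,0,0,0,0,0],
  ],
)

```text
t: 11.4
tcp_pos: [0.5897, 0.0424, 0.22]
tcp_rot: [[0.821, -0.57, 0.013], [-0.532, -0.774, -0.343], [0.206, 0.274, -0.939]]
ft_force: [0.9, 3.5, 4.3]
finger_gap: 0.0003
finger_force: 2.6
```

```bash
cat > edge.py <<'E'
from h import *
import sys
for n in sys.argv[1:]:
    im=np.load(f"pics/{n}.npz")["im"].mean(2);print(n,[im[209:222,c-2:c+3].mean(1).round().astype(int).tolist() for c in (256,262,268)])
E
python3 look.py s8 4; python3 edge.py s4 s5 s6 s7 s8
```

```text
t 11.6 Fcam [2.   0.26 5.32] sd [0.3  0.6  0.51] Z [ 49.24 -58.01 124.49] Fz [6.2 5.2 5.1 4.8]
s4 [[29, 36, 29, 19, 18, 21, 50, 61, 63, 62, 63, 63, 62], [6, 6, 7, 8, 7, 10, 37, 80, 91, 71, 57, 51, 49], [9, 9, 9, 9, 5, 6, 7, 6, 19, 73, 72, 47, 37]]
s5 [[13, 17, 16, 13, 13, 15, 48, 61, 61, 62, 62, 62, 62], [12, 8, 7, 6, 8, 7, 6, 28, 43, 54, 55, 51, 49], [12, 14, 19, 13, 8, 7, 9, 8, 7, 27, 55, 47, 38]]
s6 [[7, 7, 7, 8, 9, 11, 18, 45, 58, 62, 63, 63, 62], [20, 16, 7, 7, 8, 7, 7, 6, 9, 23, 43, 48, 49], [13, 18, 24, 24, 18, 16, 11, 9, 8, 16, 29, 36, 36]]
s7 [[6, 8, 9, 8, 7, 10, 10, 34, 53, 61, 63, 63, 62], [24, 24, 16, 11, 9, 8, 7, 8, 6, 8, 23, 41, 48], [16, 20, 26, 27, 25, 20, 16, 12, 10, 14, 23, 25, 35]]
s8 [[9, 8, 7, 7, 10, 9, 11, 33, 53, 60, 63, 63, 62], [23, 21, 16, 9, 7, 9, 7, 7, 9, 10, 23, 42, 47], [16, 19, 27, 27, 25, 20, 18, 10, 9, 15, 23, 24, 32]]
```

Run:
```python
from h import *
S=np.load("pics/side0.npz");v=np.load("v.npy")
th=np.linspace(0,2*np.pi,720)
def low(x,r,cols):
    q=proj(pt(v,np.stack([x+0.0027+0*th,r*np.sin(th),.045+r*np.cos(th)],1)),S)
    return [round(max(q[abs(q[:,0]-c)<.6][:,1],default=0),1) for c in cols]
print("outer",low(.105,.033,(256,262,268)))
for e in(0,2,4,6,8,10,12):print(e,low(.107+e/1e3,.0285,(256,262,268)))
```

```text
outer [np.float64(211.2), np.float64(215.6), np.float64(217.9)]
0 [np.float64(211.1), np.float64(215.6), np.float64(217.7)]
2 [np.float64(212.0), np.float64(216.3), np.float64(218.3)]
4 [np.float64(212.9), np.float64(217.0), np.float64(218.9)]
6 [np.float64(213.7), np.float64(217.7), np.float64(219.4)]
8 [np.float64(214.5), np.float64(218.5), np.float64(220.0)]
10 [np.float64(215.4), np.float64(219.1), np.float64(220.5)]
12 [np.float64(216.2), np.float64(219.8), np.float64(221.1)]
```

Call:
apply_moves(
  plan=[
    [0,0,0,-0.1,0,0,0],
    [0,0,0,-0.1,0,0,0],
    [0,0,0,-0.1,0,0,0],
    [0,0,0,-0.1,0,0,0],
    [0,0,0,-0.1,0,0,0],
  ],
)

```text
t: 12.02
tcp_pos: [0.5897, 0.0424, 0.2202]
tcp_rot: [[0.821, -0.57, 0.013], [-0.532, -0.774, -0.343], [0.206, 0.274, -0.939]]
ft_force: [-0.7, 4.4, 3.8]
finger_gap: 0.0007
finger_force: 2.6
```

Call:
apply_moves(
  plan=[
    [0,0,0,0,0,0,0],
    [0,0,0,0,0,0,0],
    [0,0,0,0,0,0,0],
    [0,0,0,0,0,0,0],
    [0,0,0,0,0,0,0],
  ],
)

```text
t: 12.43
tcp_pos: [0.5897, 0.0423, 0.2202]
tcp_rot: [[0.821, -0.571, 0.013], [-0.532, -0.774, -0.343], [0.206, 0.274, -0.939]]
ft_force: [0.2, 3.9, 4.7]
finger_gap: 0.0007
finger_force: 2.6
```

```bash
python3 look.py s9 4; python3 edge.py s7 s8 s9
```

```text
t 12.63 Fcam [ 2.39 -0.67  5.79] sd [0.38 0.12 0.78] Z [ 49.17 -57.97 124.58] Fz [6.6 5.3 6.5 4.7]
s7 [[6, 8, 9, 8, 7, 10, 10, 34, 53, 61, 63, 63, 62], [24, 24, 16, 11, 9, 8, 7, 8, 6, 8, 23, 41, 48], [16, 20, 26, 27, 25, 20, 16, 12, 10, 14, 23, 25, 35]]
s8 [[9, 8, 7, 7, 10, 9, 11, 33, 53, 60, 63, 63, 62], [23, 21, 16, 9, 7, 9, 7, 7, 9, 10, 23, 42, 47], [16, 19, 27, 27, 25, 20, 18, 10, 9, 15, 23, 24, 32]]
s9 [[7, 6, 8, 6, 7, 9, 12, 34, 53, 61, 62, 62, 62], [23, 21, 14, 9, 6, 8, 6, 7, 7, 9, 25, 43, 49], [17, 20, 27, 26, 25, 20, 14, 12, 11, 16, 25, 28, 34]]
```

The barrel is fully out and hasn't moved for 1.5 s, so I'll press through the second stage.

Call:
apply_moves(
  plan=[
    [0,0,0,0.7,0,0,0],
    [0,0,0,1.4,0,0,0],
    [0,0,0,2.0,0,0,0],
    [0,0,0,2.0,0,0,0],
  ],
)

```text
t: 12.97
tcp_pos: [0.5897, 0.0421, 0.2184]
tcp_rot: [[0.821, -0.57, 0.013], [-0.532, -0.774, -0.342], [0.206, 0.274, -0.94]]
ft_force: [-0.3, 4.6, 6.0]
finger_gap: 0.0005
finger_force: 3.9
```

```bash
python3 look.py s10 4; python3 edge.py s10
```

```text
t 13.17 Fcam [3.01 0.52 7.71] sd [0.37 0.52 0.3 ] Z [ 49.57 -58.01 122.89] Fz [8.1 7.3 7.8 7.7]
s10 [[8, 7, 8, 7, 8, 8, 12, 33, 50, 60, 62, 62, 61], [23, 23, 19, 10, 8, 5, 7, 7, 7, 9, 23, 42, 48], [13, 18, 25, 27, 24, 19, 16, 12, 12, 13, 21, 22, 33]]
```

Call:
apply_moves(
  plan=[
    [0,0,0,0.7,0,0,0],
    [0,0,0,1.5,0,0,0],
    [0,0,0,1.5,0,0,0],
  ],
)

```text
t: 13.42
tcp_pos: [0.5898, 0.042, 0.2171]
tcp_rot: [[0.821, -0.57, 0.014], [-0.532, -0.775, -0.342], [0.205, 0.273, -0.94]]
ft_force: [-1.2, 5.8, 8.1]
finger_gap: 0.0005
finger_force: 4.8
```

```bash
python3 look.py s11 3
```

```text
t 13.57 Fcam [2.91 0.81 9.89] sd [0.28 0.56 0.33] Z [ 49.82 -58.04 121.68] Fz [10.2  9.4 10. ]
```

Call:
apply_moves(
  plan=[
    [0,0,0,0.5,0,0,0],
    [0,0,0,1,0,0,0],
    [0,0,0,1,0,0,0],
  ],
)

```text
t: 13.82
tcp_pos: [0.5898, 0.0419, 0.2164]
tcp_rot: [[0.821, -0.57, 0.014], [-0.532, -0.775, -0.341], [0.205, 0.273, -0.94]]
ft_force: [-0.0, 6.6, 9.5]
finger_gap: 0.0004
finger_force: 5.5
```

```bash
python3 look.py s12 3
```

```text
t 13.97 Fcam [ 2.74  1.17 10.7 ] sd [0.45 0.21 0.46] Z [ 50.03 -58.05 120.93] Fz [11.3 10.7 10.1]
```

Call:
apply_moves(
  plan=[
    [0,0,0,0.3,0,0,0],
    [0,0,0,0.6,0,0,0],
    [0,0,0,0.6,0,0,0],
  ],
)

```text
t: 14.22
tcp_pos: [0.5898, 0.0421, 0.2161]
tcp_rot: [[0.822, -0.57, 0.014], [-0.532, -0.775, -0.341], [0.205, 0.273, -0.94]]
ft_force: [-1.9, 7.0, 11.3]
finger_gap: 0.0001
finger_force: 6.6
```

```bash
python3 look.py s13 3; python3 edge.py s13
```

```text
t 14.37 Fcam [ 3.46  2.06 13.34] sd [0.36 0.63 0.45] Z [ 50.36 -58.07 120.69] Fz [13.8 12.8 13.4]
s13 [[12, 7, 6, 7, 5, 8, 6, 26, 47, 59, 62, 63, 62], [23, 28, 23, 13, 10, 7, 9, 7, 7, 8, 16, 36, 47], [10, 18, 23, 27, 26, 23, 18, 14, 10, 14, 19, 18, 30]]
```

The hard stop is reached at about 13 N, so the button is fully down. I'll let go straight up and move clear.

Call:
apply_moves(
  plan=[
    [0,0,0,-3,0,0,0],
    [0,0,0,-8,0,0,0],
    [0,0,0,-20,0,0,0],
    [0,0,0,-40,0,0,0],
    [0,0,0,-70,0,0,0],
  ],
)

```text
t: 14.78
tcp_pos: [0.586, 0.0615, 0.2794]
tcp_rot: [[0.821, -0.572, 0.005], [-0.535, -0.77, -0.347], [0.202, 0.283, -0.938]]
ft_force: [0.9, 0.3, -0.8]
finger_gap: 0.0009
finger_force: 0.0
```

Call:
apply_moves(
  plan=[
    [0,30,0,-30,0,0,0],
    [0,70,20,-40,0,0,0],
    [0,110,30,-40,0,0,0],
    [0,150,40,-40,0,0,0],
    [0,150,40,-40,0,0,0],
  ],
)

```text
t: 15.2
tcp_pos: [0.6903, -0.0435, 0.3627]
tcp_rot: [[0.815, -0.58, 0.012], [-0.539, -0.765, -0.351], [0.213, 0.28, -0.936]]
ft_force: [-1.7, -1.1, -0.4]
finger_gap: 0.0008
finger_force: 0.0
```

Call:
apply_moves(
  plan=[
    [0,0,0,0,0,0,0],
    [0,0,0,0,0,0,0],
    [0,0,0,0,0,0,0],
    [0,0,0,0,0,0,0],
    [0,0,0,0,0,0,0],
  ],
)

```text
t: 15.62
tcp_pos: [0.688, -0.031, 0.36]
tcp_rot: [[0.823, -0.569, 0.013], [-0.531, -0.775, -0.342], [0.204, 0.275, -0.939]]
ft_force: [-0.5, -0.2, 0.9]
finger_gap: 0.0008
finger_force: 0.0
```

```bash
python3 look.py s14 3
python3 - <<'E'
from h import *
from plant import arm
v=np.load("v.npy");d=arm.get_image("top");im=d["image"].astype(float);b=im.mean(2);s=np.load("pics/s14.npz")["im"]
print(dial_angle(im,d,v),dial_angle(s,np.load("pics/side0.npz"),v))
sb=s.mean(2)
def ecc(a,b,w):
    r0,r1,c0,c1=w
    return cv2.findTransformECC(a[r0:r1,c0:c1].astype(np.float32),b[r0:r1,c0:c1].astype(np.float32),np.eye(2,3,dtype=np.float32),cv2.MOTION_EUCLIDEAN,(3,100,1e-5))[1].round(3).tolist()
print(ecc(np.load("pics/top1.npz")["im"].mean(2),b,(185,236,255,296)),ecc(np.load("pics/side1.npz")["im"].mean(2),sb,(168,202,260,310)))
a=[im[135:245,190:340],s[140:260,215:335]]
cv2.imwrite("pics/end.png",np.hstack([cv2.resize(x,(400,400),interpolation=2) for x in a]).astype(np.uint8))
E
```

```text
t 15.77 Fcam [ 0.15  0.1  -0.18] sd [0.34 0.5  0.13] Z [ -71.22 -154.04  229.9 ] Fz [-0.1 -0.4 -0.1]
(np.float64(18.97048021666005), array([ 3.4514986 , -0.18706167,  0.02898704])) (np.float64(13.383240214673718), array([ 2.46071419, -2.51391222,  0.06310964]))
[[1.0, 0.0010000000474974513, 0.02500000037252903], [-0.0010000000474974513, 1.0, 0.03400000184774399]] [[1.0, -0.003000000026077032, 0.019999999552965164], [0.003000000026077032, 1.0, -0.08799999952316284]]
```

View pics/end.png

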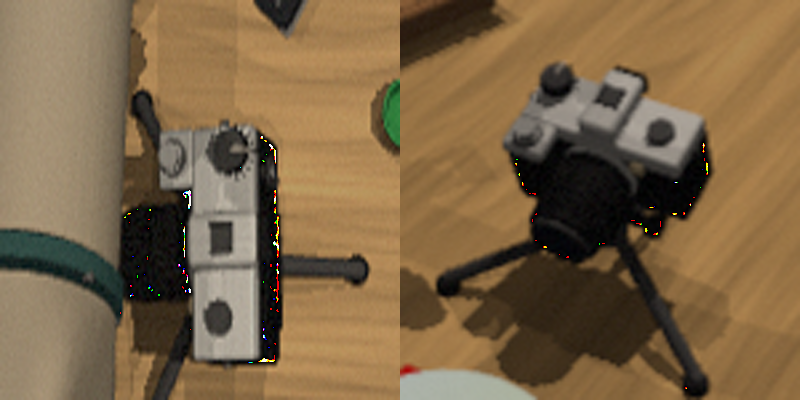

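The pointer is at the zero mark, at (238,150) in the left half. The camera hasn't moved (under 0.1 px shift in both views), and the barrel is drawing back. The arm is clear, so I'm handing in.

```bash
python3 -c "
from plant import arm;print(arm.close_job())"
```

```text
the job is handed in; nothing more can be done
None
```

I handed the job in at about 16 s: the dial is at its zero mark (within about 0.1 rad), I held the button at the first click until the lens was fully out, pressed it to its stop (about 13 N) and let go, and the camera shifted less than 0.1 px; while holding, the push read up to 5.8 N, just over the 5.5 N second-stage threshold.

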